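Index the spindle flat and hold the set-screw collar on it

ROBOT

A 6-joint arm with a two-finger parallel gripper is mounted at the origin on the work surface; the furniture and walls round the work are solid. World frame = base frame: x ahead of the robot, y to its left, z up, the work surface at z = 0. Lengths are in m, angles in rad, forces in N, time in s.
With the tool pointing down it reaches from about 0.3 to 0.875 m from the base axis. Payload 6.4 kg.
Tool frame: the origin (TCP) lies between the finger pads; the fingertips stand 19 mm ahead of it and the grasp point (between the pads) is the TCP (ctrl.tips_ahead is the z of the fingertips in the tool frame, in m); z points along the fingers, y is the line along which they close (so a half turn about z gives the same grasp; the last joint's range is limited). The gripper opens to 85 mm and grips with 20 to 120 N. Pads are 22 mm wide; open, the fingers measure 114 mm over their backs; the gripper's body (76 mm by 85 mm) begins 54 mm behind the grasp point. The pads swing forward as they close: fully open they stand 13 mm farther back than shut.
Start: joints at [0.962, 0.181, 1.607, -0, 1.354, -0.206], TCP at [0.225, 0.529, 0.25] pointing down, gripper open.
Joint ranges: [-2.99, 2.99], [-0.89, 2.07], [0.3, 2.58], [-1.14, 4.28], [0, 2.63], [-3.12, 3.12]. Speed limits (rad/s): [2.57, 2.57, 3.01, 3.14, 3.14, 3.14].

INTERFACE

Orientations are given as a unit quaternion [w, x, y, z].
In Python, from bench import readout, vision, ctrl gives the robot as it stands.
- The arm moves only by the tool play_rows, never from a script. Its arguments are lists of equal length, an entry for each row: "xyz": the shift along the tool's x, y, z in mm, a list of three; "rot": the turn, a rotation vector about the tool's x, y, z in rad, a list of three; "grip": the opening, from 0 (shut) to 1 (fully open). In form: {"xyz": [[x, y, z], ...], "rot": [[rx, ry, rz], ...], "grip": [grip, ...]}. A call has exactly 10 rows; each row is the pose to reach, as a shift and turn from the pose commanded when the call began, along the tool's axes at that moment; what a row does not reach only later rows make up. A row lasts 1/8 s, in which the tool goes at most 62.5 mm and 10.7 degrees, less where a joint would pass 70% of its speed; a pose out of reach is approached as far as the arm can. A call with a gripper value outside its range is refused whole. The fingers move at their own pace and stop on an object; the grip force is fixed at half the most. Time passes only in rows, so rows that repeat a pose let the fingers close, or fill a call up. It gives the time, the measured TCP pose, the force, the opening and the grip force at its end, in the units of the state.
- readout.get_obs(): the state, without advancing time (a new reading comes with each control period).
- vision.camera(name): name is "scene" or "top" or "wrist"; returns a dict with "color" (400x640x3 uint8, red, green, blue), "depth" (400x640 float32, m along the optical axis (not along the pixel's ray), 0 where there is no reading), "camera_matrix" (3x3 intrinsics, pixels), "extrinsics" (4x4, takes a point from camera to world coordinates); the wrist camera has in their place "hand_eye" (4x4, takes a point from camera to tool coordinates, whose origin is the TCP and whose axes are the flange's). Camera axes: x right, y down, z forward; pixel columns grow to the right and rows downward; lengths in m; the calibration is good to about 2 mm. A picture is of the moment at which its call begins: read the wrist's pose just before it.
- ctrl.hand_in(): hands the job in; it is judged then, once.
The state is a dict: "time_s": time; "q": joint angles; "dq": joint speeds; "joint_efforts": joint torques, N m; "eef_pos": TCP position; "eef_rot": TCP orientation; "wrist_force": force on the tool from outside, world axes, zero at the start; "torque": the same for the moment, N m; "opening": opening from 0.0 (shut) to 1.0 (fully open); "grasp_force": force on a finger pad.
Only numpy, scipy, OpenCV 4.12 (cv2) and the standard library are available. Lean on these libraries where they do the work, as an engineer would, in place of code of your own. Each camera call takes 0.05 s, during which the arm holds its last target. There are 200 camera calls.

TASK

First pinch the upright spindle on the stand and turn it until its bright milled flat faces the red mark on the stand. Then take the brass set-screw collar out of the blue tray, slide it down over the spindle with its black screw facing the flat, and finish still gripping it there, level, with the screw about half-way down the flat and the flat still facing the red mark: do not let go, since the collar is carried by your grip alone until the screw is tightened. Leave the adaptor, the oil bottle and the gauge where they are.

Things in the scene. Friction and masses are not known exactly. Their poses are not given: they have to be found in the camera images.
- stand: Fixed bearing stand: grey base 90 x 90 x 12 mm, bolt heads up to 16 mm; round aluminium housing 48 mm wide, top at 35 mm, on a 62 mm wide flange up to 22 mm. Origin under its centre, on the spindle's axis, at worktop height; z up. Its +x axis points to the red mark, a 6 mm wide stripe on base and housing. Position and yaw vary.
- spindle: Dark steel spindle, 16 mm thick, upright in the stand. Turns about its axis without stops (friction 0.04 N m) and stays where left; starts over 0.5 rad off the mark. Origin on its axis at worktop height; z up; +x is the outward direction of its flat. Round from 35 to 55 mm height, D section (12.4 mm across the flat) from 55 to 95 mm, the top 4 mm tapering; white line on its end towards the flat.
- flat (a point): Middle of the spindle's bright flat, 4.4 mm off the axis, 75 mm above the worktop; axes as for the spindle. The flat runs from a ledge at 55 mm up to the taper at 91 mm. Pinched across the flat, the spindle squares itself to the finger pads and the gap reads about 12.4 mm instead of 16.
- collar: Brass ring, 32 mm outside, 20 mm high, bore 18.8 mm right through, about 80 g, upright on the tray's floor. Origin at the centre of its underside; z up; +x points to its black set screw, which stands 3 mm out of the ring and 3 mm into the bore, so it slides down the spindle only with the screw over the flat. Best gripped across its y axis, clear of the screw.
- screw (a point): Inner tip of the collar's 4.8 mm thick set screw: 6.4 mm from the collar's axis towards its +x, 10 mm above its underside; axes as for the collar.
- tray: Blue fixed tray 120 x 180 x 28 mm, walls and floor 3 mm thick, parted by a 24 mm high wall across its middle into two compartments (114 x 85 mm). Origin at the centre of its underside; long side along its y axis; compartment centres at y = -45 and +45 mm. The collar stands near the centre of one, the adaptor in the other.
- adaptor: Brass hexagon hose adaptor, 27 x 31 x 40 mm, upright in the other tray compartment; leave alone. Origin at the centre of its underside.
- oil_bottle: White dropper bottle with a red tip, 46 mm wide, 119 mm high, standing on the worktop; leave alone. Origin at the centre of its underside.
- gauge: Round pressure gauge lying on its back, 121 x 87 x 40 mm, on the worktop; leave alone. Origin at the centre of its underside.
There are look-alikes about, which are no part of the job. Leave any orange look-alike of the stand alone.

How it is judged:
On the way, in this order (a step that is already met when the one before it is completed fails the run):
1. the fingers pinch the spindle with its flat facing the red mark (within 0.2 rad) (angle between the x axis of spindle and the x axis of stand, either way round below 0.2 rad and x of flat in the frame of stand above 0.002 m and contact force between the fingers and spindle above 1 N), for 0.2 s.
2. the collar is lifted out of the tray in the fingers (height (world z) of collar above 0.04 m and contact force between the fingers and collar above 1 N), for 0.2 s.
At the end, for the whole second after the job is handed in: The fingers still grip the collar (over 1 N), which surrounds the spindle (axes within 4 mm, tilt under 0.15 rad) and is still; its screw points to the flat within 0.2 rad, at the flat's mid height within 8 mm, so that nothing but the grip carries it; and the flat faces the red mark within 0.2 rad (angle between the x axis of spindle and the x axis of stand, either way round below 0.2 rad and x of flat in the frame of stand above 0.002 m and angle between the x axis of collar and the x axis of spindle, either way round below 0.2 rad and x of screw in the frame of spindle above 0.003 m and horizontal distance between collar and spindle below 0.004 m and angle between collar's own z axis and vertical below 0.15 rad and z of screw in the frame of flat between -0.008 and 0.008 m and linear speed of collar below 0.03 m/s and contact force between the fingers and collar above 1 N); the arm keeps its last pose, push and grip.
It fails at once if the adaptor is moved by more than 25 mm (distance of adaptor from where it was at the start of the episode above 0.025 m).
It fails at once if the oil bottle is moved by more than 25 mm (distance of oil_bottle from where it was at the start of the episode above 0.025 m).
It fails at once if the gauge is moved by more than 25 mm (distance of gauge from where it was at the start of the episode above 0.025 m).
It also fails if it takes over 69 s, if anything falls off the work surface, if the arm or the gripper's body presses on something with over 40 N, if the wrist force passes 120 N, or if a joint passes its speed limit or range.

## Working session

There is one attempt and no reset: what is moved stays moved. The work goes in short steps, Python scripts to look and compute and a tool call to move; the robot and the scene stay as the last step left them, time stands still between calls to the robot, and variables do not carry over. Pictures are saved under pics/ and viewed, at most 14 in all, crops included, and the job is handed in when it is done.

Besides the shell and the picture viewer there is one more tool, called after "Request:" by a JSON object that holds its "fn" and its "kwargs", one argument or row to a line. play_rows: Moves the arm, as the interface text tells. Its arguments: {"type":"object","properties":{"xyz":{"type":"array","items":{"type":"array","items":{"type":"number"}}},"rot":{"type":"array","items":{"type":"array","items":{"type":"number"}}},"grip":{"type":"array","items":{"type":"number"}}},"required":["xyz","rot","grip"]}

```bash
mkdir -p pics; ls
python3 - <<'E'
from bench import readout, vision, ctrl
import cv2, numpy as np
o=readout.get_obs(); print({k:np.round(v,3).tolist() for k,v in o.items()}, ctrl.tips_ahead)
for n in ["top","scene"]:
    c=vision.camera(n); np.savez(f"{n}0.npz",**c)
    cv2.imwrite(f"pics/{n}0.png",c["color"][:,:,::-1])
    print(c["camera_matrix"].round(1).tolist(),c["extrinsics"].round(3).tolist())
E
```

```text
pics
{'time_s': 0.0, 'q': [0.962, 0.182, 1.608, 0.0, 1.354, -0.206], 'dq': [-0.001, 0.001, 0.0, -0.001, -0.001, -0.001], 'joint_efforts': [0.0, -44.488, -35.133, -0.0, 0.009, -0.0], 'eef_pos': [0.225, 0.529, 0.249], 'eef_rot': [-0.0, 0.2, 0.98, -0.001], 'wrist_force': [0.381, 0.414, 0.96], 'torque': [-0.007, 0.011, 0.013], 'grasp_force': 0.0, 'opening': 0.999} 0.019
[[474.3, 0.0, 325.4], [0.0, 474.3, 203.6], [0.0, 0.0, 1.0]] [[-0.016, -0.992, 0.128, 0.383], [-1.0, 0.016, -0.002, 0.053], [-0.0, -0.128, -0.992, 1.176], [0.0, 0.0, 0.0, 1.0]]
[[465.5, 0.0, 318.5], [0.0, 465.5, 200.9], [0.0, 0.0, 1.0]] [[-0.522, -0.429, 0.737, -0.195], [-0.852, 0.286, -0.438, 0.485], [-0.022, -0.857, -0.515, 0.583], [0.0, 0.0, 0.0, 1.0]]
```

View pics/top0.png

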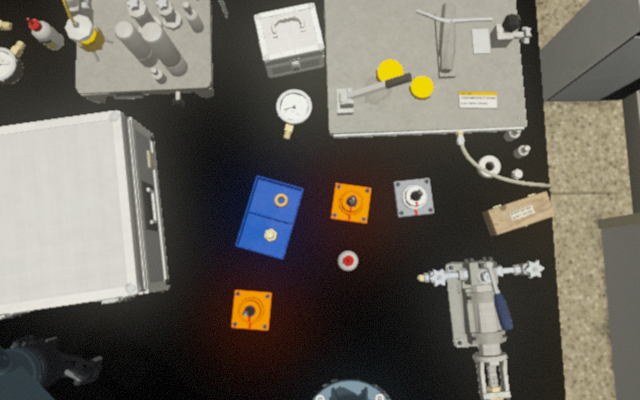

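View pics/scene0.png

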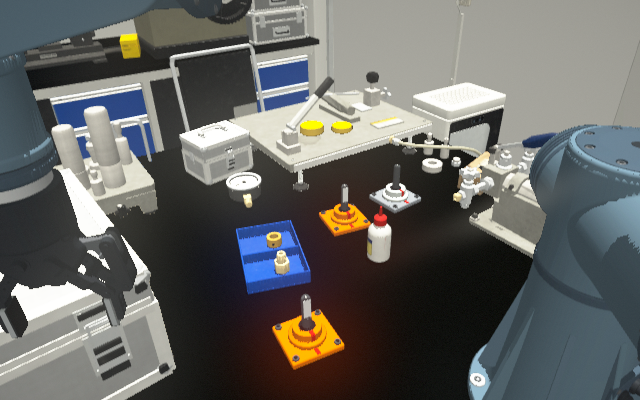

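The top view shows the grey stand at (415,197), the collar at (281,200), the adaptor at (271,235) and the bottle at (347,261). The orange look-alike next to the stand is at (351,203). Next I'll measure coarse positions.

```bash
cat > h.py <<'E'
import numpy as np, cv2
from scipy.spatial.transform import Rotation as R
from bench import readout, vision, ctrl
def plane(px,K,T,z):
    px=np.atleast_2d(px).astype(float)
    d=np.c_[(px-K[:2,2])/[K[0,0],K[1,1]],np.ones(len(px))]@T[:3,:3].T
    return T[:3,3]+d*((z-T[2,3])/d[:,2])[:,None]
def pose():
    o=readout.get_obs(); T=np.eye(4); T[:3,3]=o["eef_pos"]
    w,x,y,z=o["eef_rot"]; T[:3,:3]=R.from_quat([x,y,z,w]).as_matrix(); return T,o
def wrist(name=None):
    T,o=pose(); c=vision.camera("wrist")
    if name: np.savez(name+".npz",T=T@c["hand_eye"],**c); cv2.imwrite(f"pics/{name}.png",c["color"][:,:,::-1])
    return c,c["camera_matrix"],T@c["hand_eye"],T
def move(T,xyz,yaw):
    """tool-frame shift mm & rotvec from pose T to a down pose at xyz with tool y axis at heading yaw (mod pi)"""
    best=None
    for k in (0,np.pi):
        y=np.array([np.cos(yaw+k),np.sin(yaw+k),0]); z=np.array([0,0,-1.]); M=np.c_[np.cross(y,z),y,z]
        rv=R.from_matrix(T[:3,:3].T@M).as_rotvec()
        if best is None or np.linalg.norm(rv)<np.linalg.norm(best): best=rv
    return (T[:3,:3].T@(np.array(xyz)-T[:3,3])*1000).round(1), best.round(3)
E
python3 - <<'E'
from h import *
c=np.load("top0.npz"); K,T=c["camera_matrix"],c["extrinsics"]; im=c["color"]; hsv=cv2.cvtColor(im,cv2.COLOR_RGB2HSV)
m=(hsv[...,2]>70)&(hsv[...,1]<90); s=np.zeros_like(m); s[172:225,388:442]=1
m=(m&s).astype(np.uint8); cs=max(cv2.findContours(m,0,2)[0],key=cv2.contourArea)
r=cv2.minAreaRect(cs); W=plane(cv2.boxPoints(r),K,T,.012); print("base",W.round(4).tolist(),W.mean(0).round(4))
red=((hsv[...,0]<8)|(hsv[...,0]>172))&(hsv[...,1]>120)&(hsv[...,2]>90)&s.astype(bool)
v,u=np.nonzero(red); print(list(zip(u,v))); print("red",plane([u.mean(),v.mean()],K,T,.02))
b=((hsv[...,0]>100)&(hsv[...,0]<130)&(hsv[...,1]>120)); b[:165]=0;b[270:]=0;b[:,:225]=0;b[:,315:]=0
cs=max(cv2.findContours(b.astype(np.uint8),0,2)[0],key=cv2.contourArea); W=plane(cv2.boxPoints(cv2.minAreaRect(cs)),K,T,.02); print("tray",W.round(3).tolist(),W.mean(0))
for n,p,z in [("collar",(281,200),.023),("adaptor",(271,235),.04),("bottle",(347,261),.119),("orange",(351,203),.03),("gauge",(294,108),.03)]: print(n,plane(p,K,T,z).round(3))
cr=np.hstack([cv2.resize(im[170:226,387:443],None,fx=7,fy=7,interpolation=cv2.INTER_CUBIC),cv2.resize(im[172:228,253:309],None,fx=7,fy=7,interpolation=cv2.INTER_CUBIC)])
cv2.imwrite("pics/crop0.png",cr[...,::-1]); print(pose()[0].round(3).tolist()); print(vision.camera("wrist")["hand_eye"].round(3).tolist())
E
```

```text
base [[0.5885, -0.1168, 0.012], [0.5977, -0.2119, 0.012], [0.504, -0.218, 0.012], [0.495, -0.1239, 0.012]] [ 0.5463 -0.1676  0.012 ]
[(np.int64(416), np.int64(202)), (np.int64(416), np.int64(203)), (np.int64(417), np.int64(203)), (np.int64(416), np.int64(204)), (np.int64(417), np.int64(204)), (np.int64(416), np.int64(205)), (np.int64(417), np.int64(205)), (np.int64(415), np.int64(210)), (np.int64(416), np.int64(210)), (np.int64(415), np.int64(211)), (np.int64(416), np.int64(211)), (np.int64(415), np.int64(212)), (np.int64(416), np.int64(212)), (np.int64(415), np.int64(213)), (np.int64(416), np.int64(213)), (np.int64(416), np.int64(214)), (np.int64(416), np.int64(215))]
red [[ 0.51581741 -0.17082915  0.02      ]]
tray [[0.446, 0.335, 0.02], [0.632, 0.286, 0.02], [0.577, 0.1, 0.02], [0.393, 0.153, 0.02]] [0.51218641 0.218491   0.02      ]
collar [[0.542 0.16  0.023]]
adaptor [[0.456 0.183 0.04 ]]
bottle [[0.39  0.006 0.119]]
orange [[ 0.531 -0.011  0.03 ]]
gauge [[0.773 0.126 0.03 ]]
[[-0.92, 0.392, -0.001, 0.225], [0.392, 0.92, -0.001, 0.529], [0.0, -0.002, -1.0, 0.249], [0.0, 0.0, 0.0, 1.0]]
[[0.0, -0.953, -0.303, 0.076], [1.0, 0.0, -0.001, -0.001], [0.001, -0.303, 0.953, -0.123], [0.0, 0.0, 0.0, 1.0]]
```

View pics/crop0.png

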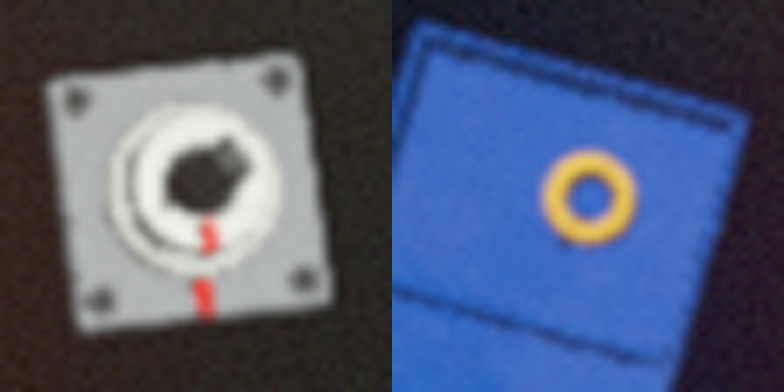

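The left crop shows the stand with its red mark pointing towards world −x (yaw about −3.06). In the right crop the collar's screw seems to point down-left (yaw about 2.6). I'll go above the collar and look from close by.

Run:
```python
from h import *
T,o=pose()
print(move(T,[.542,.160,.2],1.06))
```

```text
(array([-436. , -214.9,   49.8]), array([-0.001, -0.   ,  0.108]))
```

Request:
{"fn": "play_rows", "kwargs": {
  "xyz": [
    [-50,-25,5],
    [-100,-50,10],
    [-150,-75,15],
    [-200,-100,20],
    [-250,-125,25],
    [-310,-155,30],
    [-370,-185,40],
    [-436,-215,50],
    [-436,-215,50],
    [-436,-215,50]
  ],
  "rot": [
    [0,0,0],
    [0,0,0],
    [0,0,0.02],
    [0,0,0.04],
    [0,0,0.06],
    [0,0,0.08],
    [0,0,0.1],
    [0,0,0.108],
    [0,0,0.108],
    [0,0,0.108]
  ],
  "grip": [1,1,1,1,1,1,1,1,1,1]
}}

```text
time_s: 1.4
eef_pos: [0.5424, 0.1594, 0.1996]
eef_rot: [-0.001, 0.254, 0.967, -0.0]
wrist_force: [0.0, 0.1, -0.4]
opening: 1.007
grasp_force: 0.0
```

Run:
```python
from h import *
c,K,C,T=wrist("w1"); print(T.round(3).tolist()); 
print(move(T,[.546,-.167,.2],1.06))
P=np.array([.542,.16,.013,1]);p=np.linalg.inv(C)@P; print((K@p[:3]/p[2]))
```

```text
[[-0.871, 0.491, -0.001, 0.542], [0.491, 0.871, 0.0, 0.159], [0.001, -0.001, -1.0, 0.2], [0.0, 0.0, 0.0, 1.0]]
(array([-163.3, -282.6,   -0.4]), array([-0.001, -0.001, -0.002]))
[319.28556627 180.7184742    1.        ]
```

View pics/w1.png

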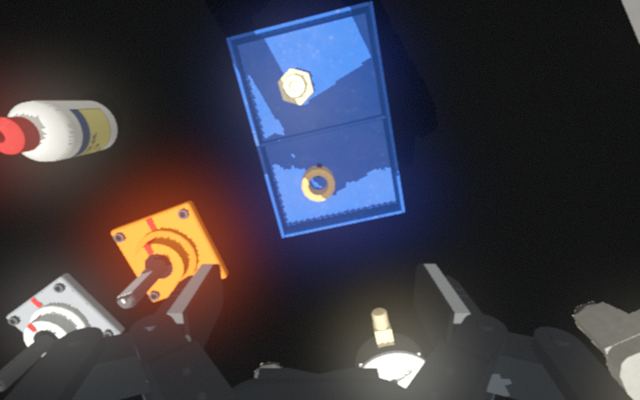

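The wrist view shows the collar at (319,183) with its dark screw at the top (about (320,166)), so along tool +x. The adaptor is at (296,86). On to the spindle.

Request:
{"fn": "play_rows", "kwargs": {
  "xyz": [
    [-20,-35,0],
    [-40,-70,0],
    [-60,-105,0],
    [-82,-141,0],
    [-105,-180,0],
    [-125,-220,0],
    [-145,-250,0],
    [-163,-283,0],
    [-163,-283,0],
    [-163,-283,0]
  ],
  "rot": [
    [0,0,0],
    [0,0,0],
    [0,0,0],
    [0,0,0],
    [0,0,0],
    [0,0,0],
    [0,0,0],
    [0,0,0],
    [0,0,0],
    [0,0,0]
  ],
  "grip": [1,1,1,1,1,1,1,1,1,1]
}}

```text
time_s: 2.7
eef_pos: [0.546, -0.1643, 0.2003]
eef_rot: [-0.0, 0.252, 0.968, 0.0]
wrist_force: [0.8, 0.1, -0.2]
opening: 1.003
grasp_force: 0.0
```

Run:
```python
from h import *
c,K,C,T=wrist("w2"); print(T.round(3).tolist()); 
for z in (.035,.095):
    P=np.array([.546,-.167,z,1]);p=np.linalg.inv(C)@P; q=(K@p[:3]/p[2]); print(q)
x,y=q[:2].astype(int)
def crop(im,x,y,h,f): 
    x0,y0=max(x-h,0),max(y-h,0); print(x0,y0); return cv2.resize(im[y0:y+h,x0:x+h],None,fx=f,fy=f,interpolation=cv2.INTER_CUBIC)
a=crop(c["color"],x,y,80,3.5)
w=np.load("w1.npz"); b=crop(w["color"],319,184,40,7)
h=min(a.shape[0],b.shape[0]); im=np.hstack([a[:h],b[:h,:240+0]]) if 0 else a
cv2.imwrite("pics/crop2.png",im[...,::-1]); cv2.imwrite("pics/crop1.png",b[...,::-1])
```

```text
[[-0.873, 0.488, -0.0, 0.546], [0.488, 0.873, 0.001, -0.164], [0.001, 0.001, -1.0, 0.2], [0.0, 0.0, 0.0, 1.0]]
[316.12477926 188.34166531   1.        ]
[315.62450615 209.69293362   1.        ]
235 129
279 144
```

View pics/crop2.png

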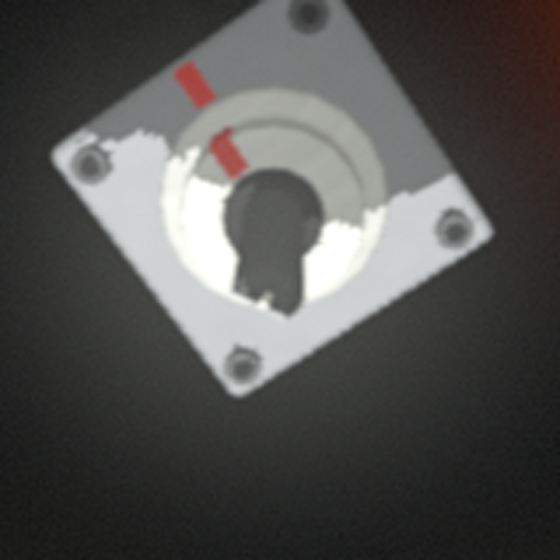

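The flat seems to face down-left in the crop, about (−0.37, 0.93). I'll zoom in with contrast to get its angle.

Run:
```python
from h import *
c=np.load("w2.npz"); im=c["color"][170:226,285:341].astype(float)
a=np.clip(255*(im/255)**.6*1.2,0,255).astype(np.uint8)
a=cv2.resize(a,None,fx=7,fy=7,interpolation=cv2.INTER_CUBIC)
b=cv2.resize(np.load("w1.npz")["color"][156:212,291:347],None,fx=7,fy=7,interpolation=cv2.INTER_CUBIC)
cv2.imwrite("pics/crop3.png",np.hstack([a,b])[...,::-1])
K,C=c["camera_matrix"],c["T"]
d=c["depth"][170:226,285:341]; print(d[::3,::3].round(3).tolist() if 0 else '')
# world points of top end by depth
v,u=np.nonzero(c["depth"][150:260,270:360]>0); u+=270; v+=150; z=c["depth"][v,u]
P=np.c_[(u-K[0,2])*z/K[0,0],(v-K[1,2])*z/K[1,1],z,np.ones(len(z))]@C.T
t=P[:,2]>.088; print(t.sum(),P[t].mean(0),P[t].min(0),P[t].max(0)); print(u[t].min(),u[t].max(),v[t].min(),v[t].max())
# base & red
hsv=cv2.cvtColor(c["color"],cv2.COLOR_RGB2HSV)
red=((hsv[...,0]<8)|(hsv[...,0]>172))&(hsv[...,1]>110)&(hsv[...,2]>80); red[:,:270]=0; red[:,360:]=0; red[:130]=0; red[260:]=0
n,l,s,ce=cv2.connectedComponentsWithStats(red.astype(np.uint8)); print(s,ce)
m=(c["color"].max(2)>75); m[:,:240]=0;m[:,400:]=0;m[:110]=0;m[260:]=0
cs=max(cv2.findContours(m.astype(np.uint8),0,2)[0],key=cv2.contourArea)
W=plane(cv2.boxPoints(cv2.minAreaRect(cs)),K,C,.012); print(W.round(4).tolist(),W.mean(0))
for i in range(1,n):
    if s[i,4]>8: print([plane(ce[i],K,C,z).round(4).tolist() for z in (.012,.035)])
```

```text
307 [ 0.54525106 -0.16917204  0.09297839  1.        ] [ 0.53868469 -0.17732807  0.08806296  1.        ] [ 0.55487882 -0.16287342  0.0960128   1.        ]
302 322 200 219
[[     0      0    640    400 255876]
 [   285    147     11     12     65]
 [   296    167      9     12     59]] [[319.51205271 199.51803608]
 [290.06153846 152.67692308]
 [299.66101695 172.86440678]]
[[0.5037, -0.2197, 0.012], [0.4974, -0.1305, 0.012], [0.5867, -0.1214, 0.012], [0.5982, -0.2171, 0.012]] [ 0.54649654 -0.17215814  0.012     ]
[[[0.5092, -0.1746, 0.012]], [[0.507, -0.1711, 0.035]]]
[[[0.5303, -0.1764, 0.012]], [[0.5265, -0.1728, 0.035]]]
```

View pics/crop3.png

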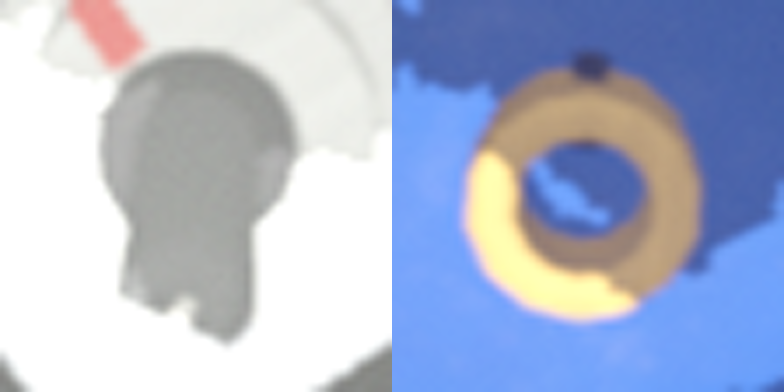

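The left crop shows the flat's chord running from (125,293) to (228,343), so the flat heads about −0.96 rad. The stand's yaw is about −3.06. I'll pinch with tool y at heading 2.18, then turn by −2.1. The right crop puts the collar's screw at heading about 2.58.

Run:
```python
from h import *
T,o=pose(); print(move(T,[.546,-.170,.13],2.18), move(T,[.546,-.170,.08],2.18))
```

```text
(array([-2.8, -5.1, 70.3]), array([ 1.000e-03, -0.000e+00, -1.118e+00])) (array([ -2.8,  -5.1, 120.3]), array([ 1.000e-03, -0.000e+00, -1.118e+00]))
```

Request:
{"fn": "play_rows", "kwargs": {
  "xyz": [
    [-3,-5,10],
    [-3,-5,20],
    [-3,-5,30],
    [-3,-5,40],
    [-3,-5,40],
    [-3,-5,40],
    [-3,-5,40],
    [-3,-5,40],
    [-3,-5,40],
    [-3,-5,40]
  ],
  "rot": [
    [0,0,-0.16],
    [0,0,-0.32],
    [0,0,-0.48],
    [0,0,-0.64],
    [0,0,-0.8],
    [0,0,-0.96],
    [0,0,-1.118],
    [0,0,-1.118],
    [0,0,-1.118],
    [0,0,-1.118]
  ],
  "grip": [0.6,0.6,0.6,0.6,0.6,0.6,0.6,0.6,0.6,0.6]
}}

```text
time_s: 4.0
eef_pos: [0.5463, -0.1717, 0.1603]
eef_rot: [0.0, -0.298, 0.954, 0.0]
wrist_force: [-0.4, -0.6, 0.1]
opening: 0.596
grasp_force: 0.0
```

Run:
```python
from h import *
c,K,C,T=wrist("w3"); print(T.round(3).tolist())
P=np.array([.546,-.170,.095,1]);p=np.linalg.inv(C)@P; q=(K@p[:3]/p[2]); print(q)
print(move(T,[.546,-.170,.08],2.18))
x,y=q[:2].astype(int); im=c["color"][max(y-60,0):y+60,x-60:x+60]; cv2.imwrite("pics/crop4.png",cv2.resize(im[...,::-1],None,fx=4,fy=4,interpolation=cv2.INTER_CUBIC))
```

```text
[[-0.822, -0.57, -0.0, 0.546], [-0.57, 0.822, 0.0, -0.172], [-0.0, 0.0, -1.0, 0.16], [0.0, 0.0, 0.0, 1.0]]
[323.37729798 231.88544065   1.        ]
(array([-0.7,  1.5, 80.3]), array([ 0.   ,  0.   , -0.003]))
```

View pics/crop4.png

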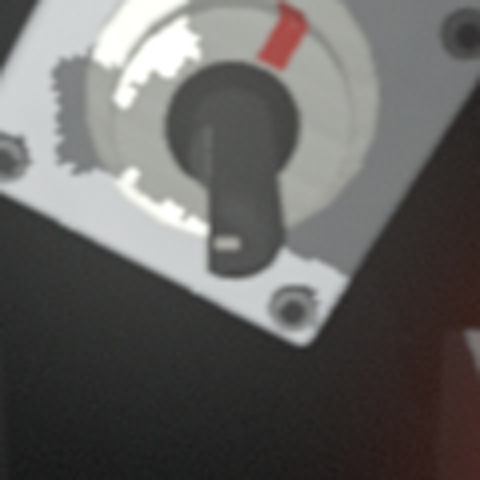

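The white line now lies along tool y and points to −y, so the alignment is good. The axis is at crop (240,243), as predicted. I'll descend and pinch, with TCP 1.8 mm towards the round side.

Request:
{"fn": "play_rows", "kwargs": {
  "xyz": [
    [-1,3,20],
    [-1,3,40],
    [-1,3,60],
    [-1,3,80],
    [-1,3,80],
    [-1,3,80],
    [-1,3,80],
    [-1,3,80],
    [-1,3,80],
    [-1,3,80]
  ],
  "rot": [
    [0,0,0],
    [0,0,0],
    [0,0,0],
    [0,0,0],
    [0,0,0],
    [0,0,0],
    [0,0,0],
    [0,0,0],
    [0,0,0],
    [0,0,0]
  ],
  "grip": [0.6,0.6,0.6,0.6,0.5,0,0,0,0,0]
}}

```text
time_s: 5.3
eef_pos: [0.5451, -0.1682, 0.0815]
eef_rot: [-0.0, -0.299, 0.954, 0.001]
wrist_force: [-3.4, 4.6, 5.6]
opening: 0.125
grasp_force: 59.3
```

Run:
```python
from h import *
T,o=pose(); print(T.round(4).tolist(), o["opening"]*85,o["grasp_force"],o["wrist_force"],o["torque"])
```

```text
[[-0.8212, -0.5706, -0.0006, 0.5451], [-0.5706, 0.8212, 0.0013, -0.1682], [-0.0003, 0.0014, -1.0, 0.0815], [0.0, 0.0, 0.0, 1.0]] 10.644836711401172 59.26388207366472 [-3.37408151  4.64159595  5.60973403] [ 0.79844598  0.6581918  -0.00761264]
```

Request:
{"fn": "play_rows", "kwargs": {
  "xyz": [
    [-0.3,0,0],
    [-0.6,-0.1,0],
    [-0.9,-0.2,0],
    [-1.2,-0.4,0],
    [-1.4,-0.6,0],
    [-1.6,-0.8,0],
    [-1.8,-1.1,0],
    [-1.9,-1.4,0],
    [-2,-1.7,0],
    [-2,-2,0]
  ],
  "rot": [
    [0,0,0.16],
    [0,0,0.32],
    [0,0,0.48],
    [0,0,0.64],
    [0,0,0.8],
    [0,0,0.96],
    [0,0,1.12],
    [0,0,1.28],
    [0,0,1.44],
    [0,0,1.6]
  ],
  "grip": [0,0,0,0,0,0,0,0,0,0]
}}

```text
time_s: 6.55
eef_pos: [0.5474, -0.1693, 0.0815]
eef_rot: [-0.001, 0.478, 0.878, -0.0]
wrist_force: [-6.9, 2.4, 6.9]
opening: 0.13
grasp_force: 60.1
```

Run:
```python
from h import *
T,o=pose(); print(T.round(4).tolist(), np.arctan2(T[1,1],T[0,1]),o["opening"]*85,o["wrist_force"],(T[:3,:3].T@o["wrist_force"]).round(1))
```

```text
[[-0.5421, 0.8403, -0.0016, 0.5474], [0.8403, 0.5421, 0.0004, -0.1693], [0.0012, -0.0011, -1.0, 0.0815], [0.0, 0.0, 0.0, 1.0]] 0.5729394925356842 11.071873999497207 [-6.87280827  2.42286054  6.86836903] [ 5.8 -4.5 -6.9]
```

Request:
{"fn": "play_rows", "kwargs": {
  "xyz": [
    [-0.1,-0.3,0],
    [-0.1,-0.6,0],
    [-0.1,-1,0],
    [-0.1,-1,0],
    [-0.1,-1,0],
    [-0.1,-1,0],
    [-0.1,-1,0],
    [-0.1,-1,0],
    [-0.1,-1,0],
    [-0.1,-1,0]
  ],
  "rot": [
    [0,0,0.16],
    [0,0,0.33],
    [0,0,0.493],
    [0,0,0.493],
    [0,0,0.493],
    [0,0,0.493],
    [0,0,0.493],
    [0,0,0.493],
    [0,0,0.493],
    [0,0,0.493]
  ],
  "grip": [0,0,0,0,0,0,0,0,0,0]
}}

```text
time_s: 7.8
eef_pos: [0.5474, -0.1702, 0.0815]
eef_rot: [0.0, 0.675, 0.738, 0.0]
wrist_force: [-4.8, 1.8, 7.4]
opening: 0.129
grasp_force: 60.1
```

Run:
```python
from h import *
c,K,C,T=wrist("w4"); o=pose()[1]; print(T.round(4).tolist(), np.arctan2(T[1,1],T[0,1]),o["opening"]*85,(o["wrist_force"]).round(1))
p=np.linalg.inv(C)@np.array([.546,-.170,.035,1]); x,y=(K@p[:3]/p[2])[:2].astype(int); print(x,y)
# stand edges heading from red stripe
hsv=cv2.cvtColor(c["color"],cv2.COLOR_RGB2HSV)
red=((hsv[...,0]<8)|(hsv[...,0]>172))&(hsv[...,1]>110)&(hsv[...,2]>60); s=np.zeros_like(red); s[y-90:y+90,x-90:x+90]=1
n,l,st,ce=cv2.connectedComponentsWithStats((red&s).astype(np.uint8)); print(st,ce.round(1))
for i in range(1,n):
    if st[i,4]>8: print([plane(ce[i],K,C,z).round(4).tolist() for z in (.012,.022,.035)])
im=c["color"][max(y-90,0):y+90,x-100:x+100]; cv2.imwrite("pics/crop5.png",cv2.resize(im[...,::-1],None,fx=3,fy=3,interpolation=cv2.INTER_CUBIC))
```

```text
[[-0.0887, 0.9961, 0.0002, 0.5474], [0.9961, 0.0887, -0.0001, -0.1702], [-0.0001, 0.0002, -1.0, 0.0815], [0.0, 0.0, 0.0, 1.0]] 0.08884257981174011 11.3094849554264 [-3.8  2.3  7.5]
313 241
[[     0      0    640    400 255685]
 [   245    224     20      9    166]
 [   272    238     17     10    149]] [[319.6 199.5]
 [254.6 227.9]
 [279.8 242.9]]
[[[0.5091, -0.1746, 0.012]], [[0.5108, -0.1705, 0.022]], [[0.513, -0.165, 0.035]]]
[[[0.5253, -0.1834, 0.012]], [[0.5262, -0.1788, 0.022]], [[0.5273, -0.1727, 0.035]]]
```

View pics/crop5.png

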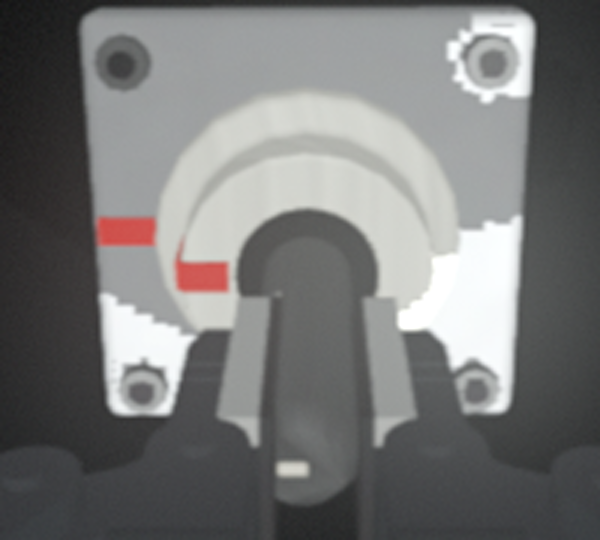

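The flat, marked by the white line at crop (292,469), faces the red stripe, and the stand's edges are square to the tool. I'll release and lift, and refine the axis from this picture.

Request:
{"fn": "play_rows", "kwargs": {
  "xyz": [
    [0,0,0],
    [0,0,0],
    [0,0,0],
    [0,0,-20],
    [0,0,-50],
    [0,0,-80],
    [0,0,-100],
    [0,0,-120],
    [0,0,-120],
    [0,0,-120]
  ],
  "rot": [
    [0,0,0],
    [0,0,0],
    [0,0,0],
    [0,0,0],
    [0,0,0],
    [0,0,0],
    [0,0,0],
    [0,0,0],
    [0,0,0],
    [0,0,0]
  ],
  "grip": [0.3,0.6,0.6,0.6,0.6,0.6,0.6,0.6,0.6,0.6]
}}

```text
time_s: 9.1
eef_pos: [0.547, -0.17, 0.1994]
eef_rot: [-0.0, 0.676, 0.737, -0.0]
wrist_force: [0.3, 0.3, -0.3]
opening: 0.602
grasp_force: 0.0
```

Run:
```python
from h import *
w=np.load("w4.npz"); print("line w4",plane([213+292/3,151+469/3],w["camera_matrix"],w["T"],.095))
c,K,C,T=wrist("w5"); print(T.round(4).tolist())
p=np.linalg.inv(C)@np.array([.5456,-.171,.095,1]); x,y=(K@p[:3]/p[2])[:2].astype(int)
g=c["color"][y-20:y+20,x-25:x+25].min(2); print(x,y); hs=(g>110)
v,u=np.nonzero(hs); print(len(v))
n,l,s,ce=cv2.connectedComponentsWithStats(hs.astype(np.uint8)); print(s[1:],(ce[1:]+[x-25,y-20]).round(1).tolist())
for q in ce[1:]: print(plane(q+[x-25,y-20],K,C,.095).round(4))
# collar: brass mask in w1 at top face z=.023
w=np.load("w1.npz"); h=cv2.cvtColor(w["color"],cv2.COLOR_RGB2HSV); m=(h[...,0]>10)&(h[...,0]<32)&(h[...,1]>60); s=np.zeros_like(m); s[156:212,291:347]=1
m=(m&s).astype(np.uint8); cs=max(cv2.findContours(m,0,2)[0],key=cv2.contourArea)
(e,ax,an)=cv2.fitEllipse(cv2.convexHull(cs)); print(e,ax,[plane(e,w["camera_matrix"],w["T"],z).round(4).tolist() for z in (.013,.023)])
dk=(h[...,2]<100)&s.astype(bool); v,u=np.nonzero(dk[156:180,305:335]); u+=305; v+=156; print(len(u),u.mean(),v.mean()); 
if len(u): P=plane([u.mean(),v.mean()],w["camera_matrix"],w["T"],.013); print(P)
t=move(T,[.542,.16,.15],1.03); print(t)
```

```text
line w4 [[ 0.54553504 -0.17085426  0.095     ]]
[[-0.0851, 0.9964, -0.0009, 0.547], [0.9964, 0.0851, 0.0005, -0.17], [0.0006, -0.0009, -1.0, 0.1994], [0.0, 0.0, 0.0, 1.0]]
314 209
1349
[[   0    0   50   37 1349]] [[312.6, 209.9]]
[[ 0.5441 -0.1712  0.095 ]]
(317.7160339355469, 183.48062133789062) (31.690654754638672, 33.669639587402344) [[[0.5436, 0.1574, 0.013]], [[0.5415, 0.1586, 0.023]]]
0 nan nan
(array([329.2,  23.2,  49.6]), array([-0.001, -0.001, -0.945]))<stdin>:13: RuntimeWarning: Mean of empty slice.
  ret = ret.dtype.type(ret / rcount)
```

Request:
{"fn": "play_rows", "kwargs": {
  "xyz": [
    [50,3,0],
    [100,6,0],
    [150,9,0],
    [200,13,5],
    [250,17,20],
    [300,20,35],
    [328,23,50],
    [328,23,50],
    [328,23,50],
    [328,23,50]
  ],
  "rot": [
    [0,0,-0.14],
    [0,0,-0.28],
    [0,0,-0.42],
    [0,0,-0.56],
    [0,0,-0.7],
    [0,0,-0.84],
    [0,0,-0.94],
    [0,0,-0.94],
    [0,0,-0.94],
    [0,0,-0.94]
  ],
  "grip": [0.6,0.6,0.6,0.6,0.6,0.6,0.6,0.6,0.6,0.6]
}}

```text
time_s: 10.4
eef_pos: [0.5429, 0.1575, 0.1507]
eef_rot: [0.0, 0.271, 0.963, 0.0]
wrist_force: [1.8, -0.2, 0.5]
opening: 0.602
grasp_force: 0.0
```

Run:
```python
from h import *
c,K,C,T=wrist("w6"); print(T.round(4).tolist())
p=np.linalg.inv(C)@np.array([.5425,.158,.02,1]); x,y=(K@p[:3]/p[2])[:2].astype(int); print(x,y)
cv2.imwrite("pics/crop6.png",cv2.resize(c["color"][y-60:y+60,x-80:x+80,::-1],None,fx=5,fy=5,interpolation=cv2.INTER_CUBIC))
h=cv2.cvtColor(c["color"],cv2.COLOR_RGB2HSV); m=(h[...,0]>8)&(h[...,0]<35)&(h[...,1]>60)
s=np.zeros_like(m); s[y-40:y+40,x-40:x+40]=1; m=(m&s).astype(np.uint8)
cs=max(cv2.findContours(m,0,2)[0],key=cv2.contourArea); e=cv2.fitEllipse(cv2.convexHull(cs)); print(e,[plane(e[0],K,C,z).round(4).tolist() for z in (.013,.023)])
```

```text
[[-0.8536, 0.5209, 0.0007, 0.5429], [0.5209, 0.8536, -0.0002, 0.1575], [-0.0007, 0.0002, -1.0, 0.1507], [0.0, 0.0, 0.0, 1.0]]
319 197
((319.24493408203125, 197.0091552734375), (36.538482666015625, 37.28118896484375), 79.98368072509766) [[[0.5444, 0.1571, 0.013]], [[0.5418, 0.1586, 0.023]]]
```

View pics/crop6.png

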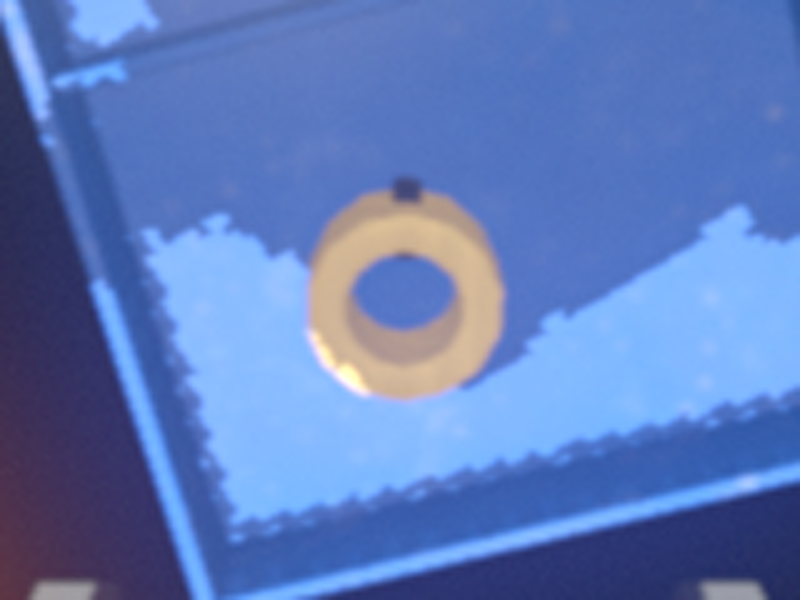

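The screw at crop (406,189) lies directly above the collar's centre (405,305), so it points along tool +x. I'll grip with no further turn, opening narrowed to stay clear of the tray wall.

Request:
{"fn": "play_rows", "kwargs": {
  "xyz": [
    [1,0.5,25],
    [1,0.5,50],
    [1,0.5,75],
    [1,0.5,95],
    [1,0.5,110],
    [1,0.5,120],
    [1,0.5,125],
    [1,0.5,125],
    [1,0.5,125],
    [1,0.5,125]
  ],
  "rot": [
    [0,0,0],
    [0,0,0],
    [0,0,0],
    [0,0,0],
    [0,0,0],
    [0,0,0],
    [0,0,0],
    [0,0,0],
    [0,0,0],
    [0,0,0]
  ],
  "grip": [0.48,0.48,0.48,0.48,0.48,0.48,0.48,0.3,0,0]
}}

```text
time_s: 11.7
eef_pos: [0.5421, 0.1596, 0.0257]
eef_rot: [0.0, 0.269, 0.963, 0.0]
wrist_force: [-0.1, -0.1, -1.2]
opening: 0.351
grasp_force: 59.3
```

Request:
{"fn": "play_rows", "kwargs": {
  "xyz": [
    [0,0,0],
    [0,0,0],
    [0,0,-5],
    [0,0,-20],
    [0,0,-45],
    [0,0,-75],
    [0,0,-105],
    [0,0,-135],
    [0,0,-135],
    [0,0,-135]
  ],
  "rot": [
    [0,0,0],
    [0,0,0],
    [0,0,0],
    [0,0,0],
    [0,0,0],
    [0,0,0],
    [0,0,0],
    [0,0,0],
    [0,0,0],
    [0,0,0]
  ],
  "grip": [0,0,0,0,0,0,0,0,0,0]
}}

```text
time_s: 12.95
eef_pos: [0.5414, 0.1595, 0.16]
eef_rot: [-0.0, 0.27, 0.963, -0.0]
wrist_force: [0.0, -0.5, -1.2]
opening: 0.351
grasp_force: 59.3
```

Run:
```python
from h import *
c,K,C,T=wrist("w7"); print(T.round(4).tolist())
p=np.linalg.inv(T@c["hand_eye"])@(T@np.array([0,0,.005,1])); x,y=(K@p[:3]/p[2])[:2].astype(int); print(x,y)
cv2.imwrite("pics/crop7.png",cv2.resize(c["color"][y-60:min(y+60,400),x-80:x+80,::-1],None,fx=5,fy=5,interpolation=cv2.INTER_CUBIC))
print(move(T,[.5456,-.171,.15],1.65))
```

```text
[[-0.8547, 0.5191, -0.0003, 0.5414], [0.5191, 0.8547, -0.0, 0.1595], [0.0003, -0.0002, -1.0, 0.16], [0.0, 0.0, 0.0, 1.0]]
319 280
(array([-175.1, -280.3,   10.1]), array([-0.   , -0.   , -0.625]))
```

View pics/crop7.png

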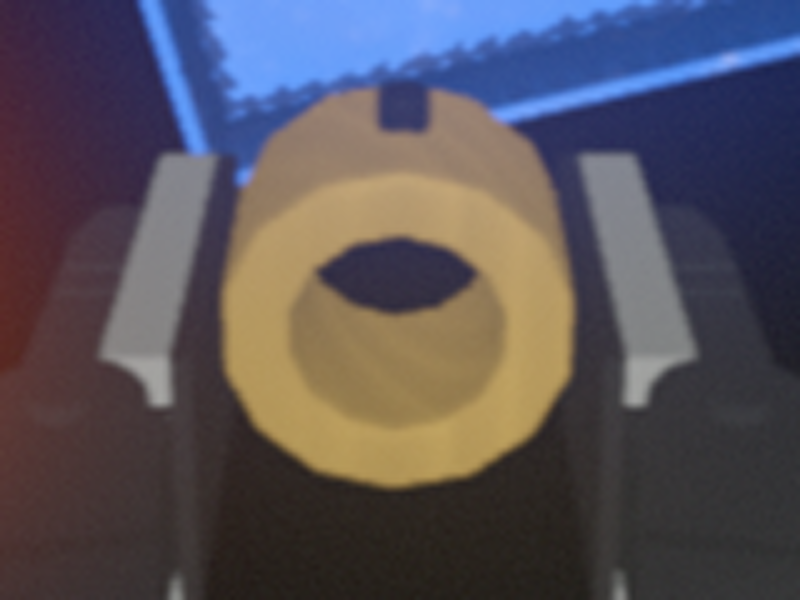

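The collar is held level at crop (398,332), with its screw along tool +x. Next I'll locate its centre in the tool frame and head for the spindle.

```bash
cat > cc.py <<'E'
from h import *
def collar(c,z=.0027):
    K,H=c["camera_matrix"],c["hand_eye"]
    h=cv2.cvtColor(c["color"],cv2.COLOR_RGB2HSV); m=((h[...,0]>8)&(h[...,0]<32)&(h[...,1]>70)&(h[...,2]>60)); s=np.zeros_like(m); s[250:350,270:370]=1
    m=(m&s).astype(np.uint8); cs=max(cv2.findContours(m,0,2)[0],key=cv2.contourArea).reshape(-1,2)
    low=cs[cs[:,1]>290]                       # outer rim of the top face, lower half
    P=plane(low,K,H,z)[:,:2]*1000
    A=np.c_[2*P,np.ones(len(P))]; a=np.linalg.lstsq(A,(P**2).sum(1),rcond=None)[0]
    fit=a[:2]; r=np.sqrt(a[2]+fit@fit)
    # known radius
    from scipy.optimize import least_squares
    f=least_squares(lambda q:np.hypot(*(P-q).T)-16,fit).x
    return fit.round(2),r.round(2),f.round(2)
E
python3 - <<'E'
from cc import *
print(collar(np.load("w7.npz")), plane([318.6,286.4],np.load("w7.npz")["camera_matrix"],np.load("w7.npz")["hand_eye"],.0027)*1000)
E
```

```text
(array([-1.84, -0.49]), np.float64(15.42), array([-1.07, -0.51])) [[-1.62935779 -0.21762432  2.7       ]]
```

Request:
{"fn": "play_rows", "kwargs": {
  "xyz": [
    [-25,-40,0],
    [-50,-80,0],
    [-75,-120,0],
    [-100,-160,0],
    [-125,-200,0],
    [-150,-240,0],
    [-175,-280,0],
    [-175,-280,0],
    [-175,-280,0],
    [-175,-280,0]
  ],
  "rot": [
    [0,0,0],
    [0,0,-0.09],
    [0,0,-0.18],
    [0,0,-0.27],
    [0,0,-0.36],
    [0,0,-0.45],
    [0,0,-0.54],
    [0,0,-0.64],
    [0,0,-0.64],
    [0,0,-0.64]
  ],
  "grip": [0,0,0,0,0,0,0,0,0,0]
}}

```text
time_s: 14.25
eef_pos: [0.5456, -0.1699, 0.1593]
eef_rot: [-0.001, -0.046, 0.999, 0.001]
wrist_force: [0.6, 0.8, -0.6]
opening: 0.352
grasp_force: 59.5
```

Run:
```python
from cc import *
c,K,C,T=wrist("w8"); print(T.round(4).tolist(), collar(c)); print(move(T,[.5456,-.171,.13],1.67))
# predict pixel of spindle end & red stripe
for P in ([.5456,-.171,.095,1],[.5456,-.171,.035,1]):
    p=np.linalg.inv(C)@np.array(P); print((K@p[:3]/p[2])[:2])
cv2.imwrite("pics/crop8.png",cv2.resize(c["color"][180:380,240:400,::-1],None,fx=3,fy=3,interpolation=cv2.INTER_CUBIC))
```

```text
[[-0.9957, -0.0928, -0.0016, 0.5456], [-0.0928, 0.9957, 0.001, -0.1699], [0.0015, 0.0011, -1.0, 0.1593], [0.0, 0.0, 0.0, 1.0]] (array([-0.93, -1.29]), np.float64(15.53), array([-0.31, -1.27]))
(array([ 0. , -1.1, 29.3]), array([ 0.001, -0.001, -0.006]))
[318.41935343 230.18285138]
[318.3486549  201.16577842]
```

View pics/crop8.png

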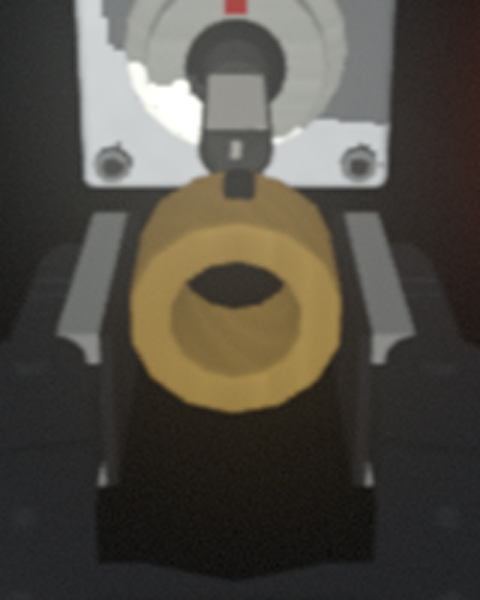

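The spindle's white line sits at crop (235,150) with the bright flat facing up, towards the screw and the red mark. I'll make small lateral corrections and lower slowly onto the end.

Request:
{"fn": "play_rows", "kwargs": {
  "xyz": [
    [1.3,-0.7,10],
    [1.3,-0.7,20],
    [1.3,-0.7,30],
    [1.3,-0.7,35],
    [1.3,-0.7,35],
    [1.3,-0.7,38],
    [1.3,-0.7,41],
    [1.3,-0.7,44],
    [1.3,-0.7,46],
    [1.3,-0.7,46]
  ],
  "rot": [
    [0,0,-0.006],
    [0,0,-0.006],
    [0,0,-0.006],
    [0,0,-0.006],
    [0,0,-0.006],
    [0,0,-0.006],
    [0,0,-0.006],
    [0,0,-0.006],
    [0,0,-0.006],
    [0,0,-0.006]
  ],
  "grip": [0,0,0,0,0,0,0,0,0,0]
}}

```text
time_s: 15.55
eef_pos: [0.5447, -0.1714, 0.1141]
eef_rot: [-0.0, -0.05, 0.999, 0.0]
wrist_force: [-0.1, 0.2, -0.2]
opening: 0.352
grasp_force: 59.5
```

Run:
```python
from cc import *
c,K,C,T=wrist("w9"); o=pose()[1]; print(T.round(4).tolist(),o["wrist_force"].round(1),o["torque"].round(2), collar(c))
```

```text
[[-0.995, -0.1, -0.0003, 0.5447], [-0.1, 0.995, 0.0002, -0.1714], [0.0003, 0.0002, -1.0, 0.1141], [0.0, 0.0, 0.0, 1.0]] [-0.2  0.4 -1.5] [-0.01 -0.01 -0.01] (array([-0.91, -1.32]), np.float64(15.54), array([-0.31, -1.29]))
```

Request:
{"fn": "play_rows", "kwargs": {
  "xyz": [
    [0,0,1],
    [0,0,2],
    [0,0,3],
    [0,0,4],
    [0,0,5],
    [0,0,6],
    [0,0,7],
    [0,0,8],
    [0,0,9],
    [0,0,9]
  ],
  "rot": [
    [0,0,0],
    [0,0,0],
    [0,0,0],
    [0,0,0],
    [0,0,0],
    [0,0,0],
    [0,0,0],
    [0,0,0],
    [0,0,0],
    [0,0,0]
  ],
  "grip": [0,0,0,0,0,0,0,0,0,0]
}}

```text
time_s: 16.85
eef_pos: [0.5448, -0.1713, 0.1051]
eef_rot: [-0.0, -0.05, 0.999, 0.0]
wrist_force: [0.3, 2.2, -1.0]
opening: 0.356
grasp_force: 59.5
```

Run:
```python
from cc import *
c,K,C,T=wrist("w10"); o=pose()[1]; print(T[:3,3].round(4).tolist(),o["wrist_force"].round(1),o["torque"].round(2), collar(c))
cv2.imwrite("pics/crop10.png",cv2.resize(c["color"][200:350,220:420,::-1],None,fx=4,fy=4,interpolation=cv2.INTER_CUBIC))
```

```text
[0.5448, -0.1713, 0.1051] [ 1.3  1.2 -0.3] [ 0.24 -0.11 -0.06] (array([-0.91, -1.32]), np.float64(15.55), array([-0.33, -1.3 ]))
```

Request:
{"fn": "play_rows", "kwargs": {
  "xyz": [
    [0,0.4,2],
    [0,0.4,4],
    [0,0.4,6],
    [0,0.4,8],
    [0,0.4,10],
    [0,0.4,12],
    [0,0.4,14],
    [0,0.4,16],
    [0,0.4,17.4],
    [0,0.4,17.4]
  ],
  "rot": [
    [0,0,0],
    [0,0,0],
    [0,0,0],
    [0,0,0],
    [0,0,0],
    [0,0,0],
    [0,0,0],
    [0,0,0],
    [0,0,0],
    [0,0,0]
  ],
  "grip": [0,0,0,0,0,0,0,0,0,0]
}}

```text
time_s: 18.15
eef_pos: [0.5447, -0.171, 0.0878]
eef_rot: [-0.0, -0.05, 0.999, 0.0]
wrist_force: [-0.1, -0.7, -0.5]
opening: 0.346
grasp_force: 59.5
```

Run:
```python
from cc import *
c,K,C,T=wrist("w11"); o=pose()[1]; print(T[:3,3].round(4).tolist(),o["wrist_force"].round(1),o["torque"].round(2),o["opening"], collar(c))
cv2.imwrite("pics/crop11.png",cv2.resize(c["color"][180:330,220:420,::-1],None,fx=4,fy=4,interpolation=cv2.INTER_CUBIC))
```

```text
[0.5447, -0.171, 0.0878] [ 0.1  0.2 -0.7] [ 0.03  0.05 -0.01] 0.348945689240419 (array([-0.82, -1.32]), np.float64(15.59), array([-0.28, -1.3 ]))
```

View pics/crop11.png

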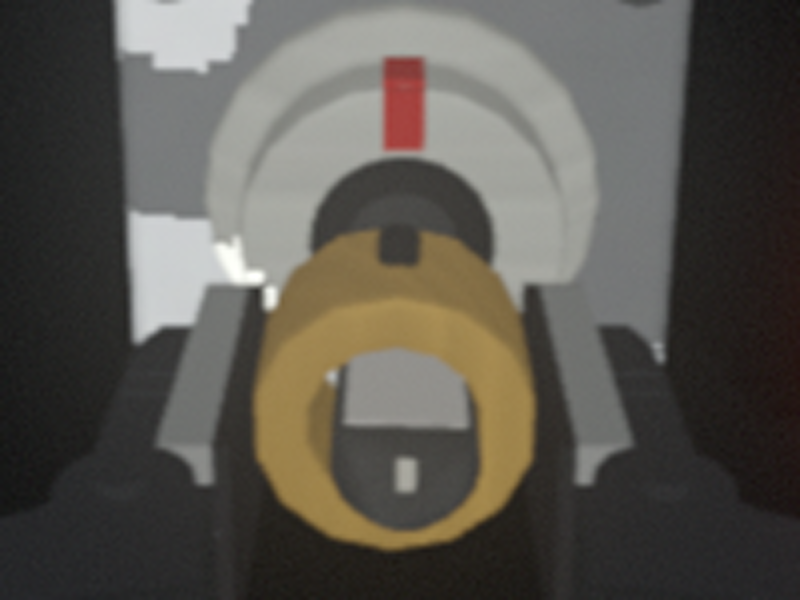

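The collar surrounds the spindle. The screw (400,245), the flat and the red stripe (404,100) are in line, nothing presses, and the height is right. I'll hand it in.

```bash
python3 -c "
from bench import ctrl
print(ctrl.hand_in())"
```

```text
the job is handed in; nothing more can be done
None
```

I turned the spindle's flat to the red mark and slid the collar on with its screw over the flat. I handed in at about 18 s, still gripping it level at about mid-flat height by my measurements; hand-in returned no verdict.

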